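# Sort the solid post from the hollow one

### The arm

A 6-joint arm with a two-finger parallel gripper is mounted at the origin on the work surface. World frame = base frame: x ahead of the robot, y to its left, z up, the work surface at z = 0. Lengths are in m, angles in rad, forces in N, time in s.
With the tool pointing down it reaches from about 0.275 to 0.75 m from the base axis. Payload 10.2 kg.
Tool frame: the origin (TCP) lies at the very end of the fingers, on their centre line; the grasp point (between the pads) lies 19 mm behind it (ctrl.grip_depth is the distance from the TCP to the grasp point, in m); z points along the fingers, y is the line along which they close (so a half turn about z gives the same grasp; the last joint's range is limited). The gripper opens to 85 mm and grips with 20 to 120 N. Pads are 22 mm wide; open, the fingers measure 114 mm over their backs; the gripper's body (76 mm by 85 mm) begins 54 mm behind the grasp point. The pads swing forward as they close: fully open they stand 13 mm farther back than shut.
Start: joints at [0.937, 0.313, 1.498, -0, 1.331, -0.223], TCP at [0.21, 0.481, 0.231] pointing down, gripper open.
Joint ranges: [-2.94, 2.94], [-0.97, 2.17], [0.19, 2.56], [-1.23, 4.37], [0.02, 3.11], [-2.88, 2.88]. Speed limits (rad/s): [2.39, 2.39, 3.01, 3.14, 3.14, 3.14].

### API

Orientations are given as a rotation vector (axis times angle).
In Python, from rig import status, vision, workorder, ctrl gives the robot as it stands. The module is installed in compiled form; this text tells all that it offers.
- The arm moves only by the tool move_arm, never from a script. Its argument "plan" is a list of rows, each an object with "hand": the opening, from 0 (shut) to 1 (fully open); "dp": the shift along the tool's x, y, z in m, a list of three; "angular": the turn, a rotation vector about the tool's x, y, z in rad, a list of three. A call has 1 to 12 rows; each row shifts and turns the commanded pose from where the row before left it, along the tool's axes as they then stand; what a row does not reach is not made up. A row lasts 1/12 s, in which the tool goes at most 41.7 mm and 7.16 degrees, less where a joint would pass 70% of its speed; a pose out of reach is approached as far as the arm can. A call is refused whole if a number of a shift passes 0.0417 or a number of a turn 0.125, either way. A call with a gripper value outside its range is refused whole. The fingers move at their own pace and stop on an object; "squeeze" is the grip in N (left out, the last holds). Time passes only in rows, so rows that do not move let the fingers close. It gives the time, the measured TCP pose, the force, the opening and the grip force at its end, in the units of the state.
- status.state(): the state, without advancing time (a new reading comes with each control period).
- vision.capture(name): name is "side" or "top"; returns (picture, depth): 420x560x3 uint8, red, green, blue; 420x560 float32, m along the optical axis (not along the pixel's ray), 0 where there is no reading.
- vision.camera_info(name): a dict with "fx", "fy", "cx", "cy" (pixels), "R" (3x3) and "t" (3): a world point X has camera coordinates R X + t. Camera axes: x right, y down, z forward; pixel columns grow to the right and rows downward; lengths in m; the calibration is good to about 2 mm. A picture is of the moment at which its call begins. camera_info takes no time and is no camera call.
- workorder.sign_off(): hands the job in; it is judged then, once.
The state is a dict: "time_s": time; "joint_positions": joint angles; "qvel": joint speeds; "effort": joint torques, N m; "eef_pos": TCP position; "eef_rot": TCP orientation; "contact_force": force on the tool from outside, world axes, zero at the start; "moment": the same for the moment, N m; "gripper_width": finger opening in m; "grip_force": force on a finger pad.
Only numpy, scipy, OpenCV 4.12 (cv2) and the standard library are available. Lean on these libraries where they do the work, as an engineer would, in place of code of your own. Each camera call takes 0.05 s, during which the arm holds its last target. There are 200 camera calls.

### The job

Of the two blue-topped steel posts on the sorting table one is solid and one is hollow, though they look alike: feel the weight as you lift. Stand the solid, heavy one upright in the empty bay of the black tray and the hollow, light one in the empty bay of the cream tray. Set them down before letting go; do not drop them.

Things in the scene. Friction and masses are not known exactly. Their poses are not given: they have to be found in the camera images.
- post_1: one of two look-alike bright steel posts with blue tops: upright cylinder, 40 mm diameter, 80 mm tall. Origin at the centre of its underside, z up its axis. One is hollow (about 0.25 kg), the other solid (about 0.75 kg), both within 15 percent; either may be the solid one. Stands on the table, 110 mm or more from the other; only collars up to 10 mm high lie near. Orange-topped and brass ones are bystanders
- post_2: one of two look-alike bright steel posts with blue tops: upright cylinder, 40 mm diameter, 80 mm tall. Origin at the centre of its underside, z up its axis. One is hollow (about 0.25 kg), the other solid (about 0.75 kg), both within 15 percent; either may be the solid one. Stands on the table, 110 mm or more from the other; only collars up to 10 mm high lie near. Orange-topped and brass ones are bystanders
- black_tray: low fixed black tray, walls 5 mm thick, 35 mm high, for the solid (heavy) post. Two bays in a row along its x (away from the robot): the empty one, where the post goes (inside 120 mm in x, 150 in y, floor 4 mm above the table), and beyond it one 70 mm long full of steel pins. Origin at table height under the centre of the EMPTY bay; z up. On the left or the right, turned up to 10 degrees
- cream_tray: low fixed cream-walled tray, walls 5 mm thick, 35 mm high, for the hollow (light) post. Two bays in a row along its x (away from the robot): the empty one, where the post goes (inside 120 mm in x, 150 in y, floor 4 mm above the table), and beyond it one 70 mm long full of steel pins. Origin at table height under the centre of the EMPTY bay; z up. On the left or the right, turned up to 10 degrees
Not all that is in view belongs to the job. What is shaped like the post_2 but green or purple is not meant.

How it is judged:
At the end, for the whole second after the job is handed in: solid post (weighs over 4.5 N) in the empty bay of the black tray, hollow one (1 to 4.5 N) in that of the cream tray; each rests on the tray floor (underside below 12 mm), upright within 10 degrees, still (under 0.03 m/s) (((x of post_1 in the frame of black_tray between -0.045 and 0.045 m and y of post_1 in the frame of black_tray between -0.058 and 0.058 m and z of post_1 in the frame of black_tray between 0 and 0.012 m and angle between post_1's own z axis and vertical below 0.175 rad and contact force between post_1 and black_tray above 4.5 N) or (x of post_1 in the frame of cream_tray between -0.045 and 0.045 m and y of post_1 in the frame of cream_tray between -0.058 and 0.058 m and z of post_1 in the frame of cream_tray between 0 and 0.012 m and angle between post_1's own z axis and vertical below 0.175 rad and contact force between post_1 and cream_tray between 1 and 4.5 N)) and ((x of post_2 in the frame of black_tray between -0.045 and 0.045 m and y of post_2 in the frame of black_tray between -0.058 and 0.058 m and z of post_2 in the frame of black_tray between 0 and 0.012 m and angle between post_2's own z axis and vertical below 0.175 rad and contact force between post_2 and black_tray above 4.5 N) or (x of post_2 in the frame of cream_tray between -0.045 and 0.045 m and y of post_2 in the frame of cream_tray between -0.058 and 0.058 m and z of post_2 in the frame of cream_tray between 0 and 0.012 m and angle between post_2's own z axis and vertical below 0.175 rad and contact force between post_2 and cream_tray between 1 and 4.5 N)) and linear speed of each of post_1, post_2 below 0.03 m/s); the robot touches nothing.
It fails at once if a post is let go in the air (underside more than 35 mm above the table with no finger touching it) ((height (world z) of post_1 above 0.035 m and contact force between the fingers and post_1 below 0.05 N) or (height (world z) of post_2 above 0.035 m and contact force between the fingers and post_2 below 0.05 N)).
It also fails if it takes over 48 s, if anything falls off the work surface, if the arm or the gripper's body presses on something with over 40 N, if the wrist force passes 120 N, or if a joint passes its speed limit or range.

## Working session

There is one attempt and no reset: what is moved stays moved. The work goes in short steps, Python scripts to look and compute and a tool call to move; the robot and the scene stay as the last step left them, time stands still between calls to the robot, and variables do not carry over. Pictures are saved under pics/ and viewed, at most 10 in all, crops included, and the job is handed in when it is done.

Besides the shell and the picture viewer there is one more tool, called after ">>>" in YAML: its name, and indented under it one key for each argument. move_arm: Moves the arm, as the interface text tells. Its arguments: {"type":"object","properties":{"plan":{"type":"array"},"squeeze":{"type":"number"}},"required":["plan"]}

```bash
mkdir -p pics
python3 - <<'E'
from rig import status, vision, ctrl
import cv2, numpy as np
for n in("top","side"):
    p,d=vision.capture(n); cv2.imwrite(f"pics/{n}0.png",p[:,:,::-1]); np.savez(f"{n}0.npz",p=p,d=d)
    print(n,{k:np.round(v,3).tolist() for k,v in vision.camera_info(n).items()})
print(status.state(), ctrl.grip_depth)
E
```

```text
top {'fx': 456.781, 'fy': 456.781, 'cx': 284.24, 'cy': 213.315, 'R': [[0.03, -1.0, -0.0], [-0.999, -0.03, -0.034], [0.034, 0.001, -0.999]], 't': [-0.021, 0.482, 1.041]}
side {'fx': 418.155, 'fy': 418.155, 'cx': 274.441, 'cy': 211.113, 'R': [[0.521, 0.853, 0.022], [0.502, -0.286, -0.816], [-0.69, 0.436, -0.577]], 't': [-0.234, -0.202, 1.263]}
{'time_s': 0.1, 'joint_positions': array([ 9.36623281e-01,  3.13400006e-01,  1.49838594e+00, -6.12393270e-06,
        1.33101897e+00, -2.23422092e-01]), 'qvel': array([ 0.00116234, -0.00175994, -0.00278269,  0.00028948,  0.00064663,
        0.00198787]), 'effort': array([ 2.26147284e-03, -4.12901938e+01, -2.60145664e+01, -2.14323545e-04,
        2.99615953e-03, -1.83813967e-05]), 'eef_pos': array([0.2095063 , 0.48111937, 0.23077991]), 'eef_rot': array([-6.40575919e-01, -3.07508230e+00,  1.73543957e-03]), 'contact_force': array([0.54879808, 0.38957423, 0.15529218]), 'moment': array([-0.02479196, -0.02591773, -0.01395766]), 'grip_force': 0.0, 'gripper_width': 0.08525748540248537} 0.0187
```

View pics/top0.png

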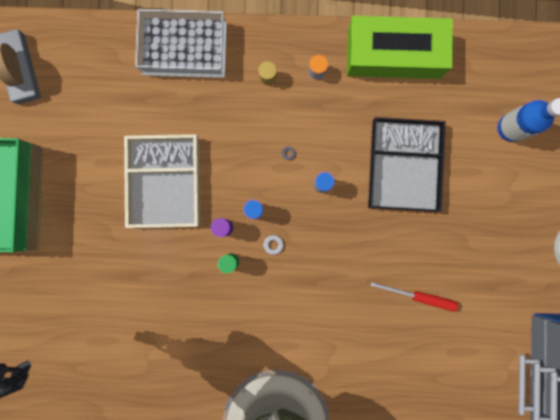

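View pics/side0.png

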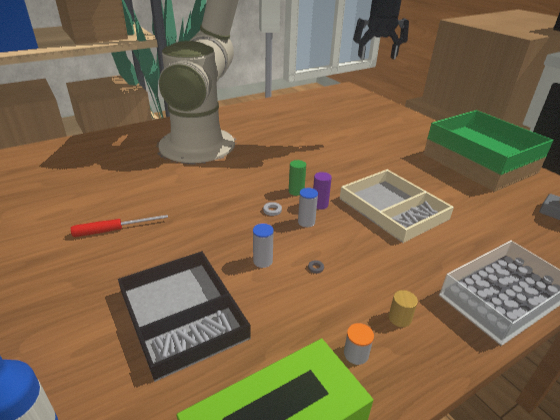

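Top view: the blue tops are at (254,209) and (325,182). Things that could be mistaken for them: purple (221,228), green (228,264), orange (318,64), brass (267,70), bottle cap (540,112). The black tray is at (407,165) with its empty bay at (406,183). The cream tray is at (161,181) with its empty bay at (162,200). Next I measure these and check the posts in a close crop.

```bash
cat > h.py <<'E'
import cv2, numpy as np
from rig import vision
def ray(n,uv,z):
    c=vision.camera_info(n); R=np.array(c["R"]); t=np.array(c["t"])
    d=R.T@np.array([(uv[0]-c["cx"])/c["fx"],(uv[1]-c["cy"])/c["fy"],1]); o=-R.T@t
    return (o+d*(z-o[2])/d[2])[:2]
def world(n,d):
    c=vision.camera_info(n); v,u=np.indices(d.shape)
    P=np.stack([(u-c["cx"])/c["fx"]*d,(v-c["cy"])/c["fy"]*d,d],-1)
    return (P-np.array(c["t"]))@np.array(c["R"])
def blobs(p,lo,hi,amin=60):
    m=cv2.inRange(cv2.cvtColor(p,cv2.COLOR_RGB2HSV),lo,hi)
    cs=cv2.findContours(m,cv2.RETR_EXTERNAL,cv2.CHAIN_APPROX_NONE)[0]
    return [(cv2.minEnclosingCircle(c)[0],cv2.contourArea(c)) for c in cs if cv2.contourArea(c)>amin]
E
python3 - <<'E'
from h import *
f=np.load("top0.npz"); p,d=f["p"],f["d"]; W=world("top",d)
for nm,lo,hi in(("blue",(105,150,80),(122,255,255)),("purple",(125,80,50),(155,255,255)),("green",(60,100,50),(85,255,255))):
    for c,a in blobs(p,lo,hi): print(nm,np.round(c,1),a,np.round(ray("top",c,.08),4), "side" )
g=np.load("side0.npz")["p"]
for c,a in blobs(g,(105,150,80),(122,255,255)): print("side blue",np.round(c,1),a,np.round(ray("side",c,.08),4))
for nm,(u0,u1,v0,v1) in dict(black=(360,455,108,222),cream=(115,210,125,237)).items():
    w=W[v0:v1,u0:u1]; k=(w[...,2]>.027)&(w[...,2]<.045)
    xy=w[k][:,:2]; r=cv2.minAreaRect((xy*1000).astype(np.float32)); b=cv2.boxPoints(r)/1000
    b=b[np.argsort(b[:,0])]; near=b[:2].mean(0); far=b[2:].mean(0); ax=(far-near)/np.linalg.norm(far-near)
    fl=W[v0:v1,u0:u1]
    print(nm,r,"yaw",np.degrees(np.arctan2(ax[1],ax[0])),"origin",near+ax*.065, "zmed",np.median(w[k][:,2]))
cv2.imwrite("pics/crop.png",cv2.resize(p[150:285,200:350,::-1],None,fx=4,fy=4))
E
```

```text
blue [253.2 209.1] 200.5 [0.4869 0.0601] side
blue [324.4 181.6] 196.0 [ 0.5505 -0.0908] side
blue [534.6 116.6] 776.0 [ 0.7041 -0.5394] side
purple [221.5 226.5] 292.0 [0.4477 0.1265] side
green [228.  262.5] 241.0 [0.3714 0.11  ] side
green [  8.5 195. ] 2986.5 [0.5016 0.5848] side
side blue [  7. 388.] 1826.5 [ 0.671  -0.5291]
side blue [262.6 230. ] 173.0 [ 0.5518 -0.0912]
side blue [308.5 192.5] 114.5 [0.4868 0.0616]
side blue [16.  25.5] 1475.0 [-1.5521 -0.3321]
black ((601.221435546875, -281.3262939453125), (161.551513671875, 205.642578125), 88.34911346435547) yaw -1.650892 origin [ 0.5634158 -0.2802367] zmed 0.034321661961854544
cream ((546.8280029296875, 272.8822937011719), (205.85531616210938, 161.96896362304688), 2.812558889389038) yaw 2.812559 origin [0.508946   0.27102125] zmed 0.034025720629790424
```

View pics/crop.png

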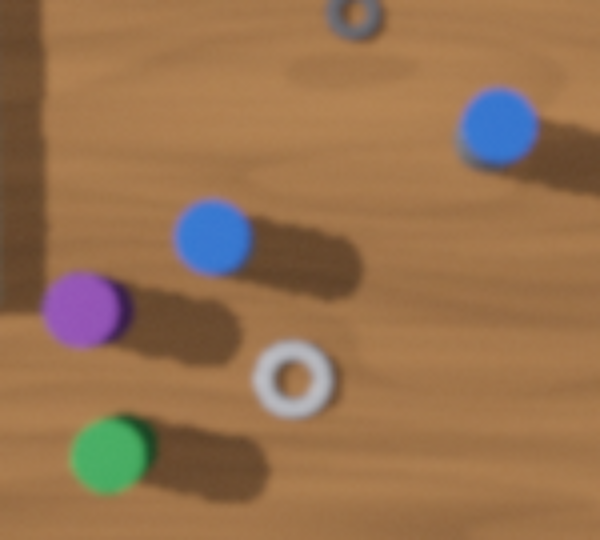

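The crop confirms two blue-topped steel posts at crop pixels (213,237) and (500,127), with purple (85,310) and green (110,455) beside the left one. Purple is 76 mm from post A, so I will close along yaw 31° (perpendicular to it), and grasp 55 mm up so the fingers clear the tray walls.

>>> move_arm:
  plan:
    - {"hand": 1,"dp": [0,0,0],"angular": [0,0,0.124]}
    - {"hand": 1,"dp": [0,0,0],"angular": [0,0,0.124]}
    - {"hand": 1,"dp": [0,0,0],"angular": [0,0,0.124]}
    - {"hand": 1,"dp": [0,0,0],"angular": [0,0,0.124]}
    - {"hand": 1,"dp": [0,0,0],"angular": [0,0,0.124]}
    - {"hand": 1,"dp": [-0.02,0,0],"angular": [0,0,0]}
    - {"hand": 1,"dp": [-0.035,0,0],"angular": [0,0,0]}
    - {"hand": 1,"dp": [-0.035,0,0],"angular": [0,0,0]}
    - {"hand": 1,"dp": [-0.035,0,0],"angular": [0,0,0]}
    - {"hand": 1,"dp": [-0.035,0,0],"angular": [0,0,0]}
    - {"hand": 1,"dp": [-0.035,0,0],"angular": [0,0,0]}
    - {"hand": 1,"dp": [-0.035,0,0],"angular": [0,0,0]}
  squeeze: 70

```text
time_s: 1.1
eef_pos: [0.3283, 0.2825, 0.2312]
eef_rot: [-1.548, -2.734, 0.0]
contact_force: [0.3, 0.7, -0.3]
gripper_width: 0.0855
grip_force: 0.0
```

```bash
cat > to.py <<'E'
import sys, numpy as np
from rig import status
from scipy.spatial.transform import Rotation as R
s=status.state(); T=R.from_rotvec(s["eef_rot"])
g=np.array([float(a) for a in sys.argv[1:4]])
y=T.as_matrix()[:,1]
print("t",round(s["time_s"],2),"pos",s["eef_pos"].round(4),"dtool",T.inv().apply(g-s["eef_pos"]).round(4),"yaw",np.degrees(np.arctan2(y[1],y[0])).round(1),"zax",T.as_matrix()[:,2].round(3),"F",s["contact_force"].round(2),"grip",s["grip_force"],s["gripper_width"],"q",s["joint_positions"].round(2))
E
python3 to.py 0.487 0.061 0.14
```

```text
t 1.1 pos [0.3283 0.2825 0.2312] dtool [-0.2716  0.0222  0.0911] yaw 31.0 zax [-0. -0. -1.] F [ 0.27  0.69 -0.3 ] grip 0.0 0.08554282640456176 q [ 0.44  0.11  1.75 -0.    1.28 -0.1 ]
```

>>> move_arm:
  plan:
    - {"hand": 1,"dp": [-0.03,0.002,0.009],"angular": [0,0,0]}
    - {"hand": 1,"dp": [-0.03,0.002,0.009],"angular": [0,0,0]}
    - {"hand": 1,"dp": [-0.03,0.002,0.009],"angular": [0,0,0]}
    - {"hand": 1,"dp": [-0.03,0.003,0.009],"angular": [0,0,0]}
    - {"hand": 1,"dp": [-0.03,0.003,0.01],"angular": [0,0,0]}
    - {"hand": 1,"dp": [-0.03,0.002,0.01],"angular": [0,0,0]}
    - {"hand": 1,"dp": [-0.03,0.002,0.01],"angular": [0,0,0]}
    - {"hand": 1,"dp": [-0.03,0.002,0.01],"angular": [0,0,0]}
    - {"hand": 1,"dp": [-0.02,0.002,0.01],"angular": [0,0,0]}
    - {"hand": 1,"dp": [-0.012,0.002,0.005],"angular": [0,0,0]}
    - {"hand": 1,"dp": [0,0,0],"angular": [0,0,0]}
    - {"hand": 1,"dp": [0,0,0],"angular": [0,0,0]}

```text
time_s: 2.1
eef_pos: [0.4863, 0.0624, 0.1402]
eef_rot: [-1.548, -2.732, 0.0]
contact_force: [-0.3, -0.2, -0.4]
gripper_width: 0.0854
grip_force: 0.0
```

```bash
python3 to.py 0.487 0.061 0.036
```

```text
t 2.1 pos [0.4863 0.0624 0.1402] dtool [-1.600e-03 -1.000e-04  1.042e-01] yaw 30.9 zax [-0.001  0.    -1.   ] F [-0.35 -0.19 -0.41] grip 0.0 0.08541004831941126 q [-0.11  0.33  1.72  0.    1.08 -0.65]
```

>>> move_arm:
  plan:
    - {"hand": 1,"dp": [0,0,0.015],"angular": [0,0,0]}
    - {"hand": 1,"dp": [0,0,0.02],"angular": [0,0,0]}
    - {"hand": 1,"dp": [0,0,0.02],"angular": [0,0,0]}
    - {"hand": 1,"dp": [0,0,0.02],"angular": [0,0,0]}
    - {"hand": 1,"dp": [0,0,0.019],"angular": [0,0,0]}
    - {"hand": 1,"dp": [0,0,0.01],"angular": [0,0,0]}
    - {"hand": 1,"dp": [0,0,0],"angular": [0,0,0]}
    - {"hand": 0,"dp": [0,0,0],"angular": [0,0,0]}
    - {"hand": 0,"dp": [0,0,0],"angular": [0,0,0]}
    - {"hand": 0,"dp": [0,0,0],"angular": [0,0,0]}
    - {"hand": 0,"dp": [0,0,0],"angular": [0,0,0]}
    - {"hand": 0,"dp": [0,0,0],"angular": [0,0,0]}
  squeeze: 70

```text
time_s: 3.1
eef_pos: [0.4869, 0.0619, 0.0375]
eef_rot: [1.548, 2.733, 0.0]
contact_force: [-4.4, -2.3, 9.2]
gripper_width: 0.0389
grip_force: 70.2
```

>>> move_arm:
  plan:
    - {"hand": 0,"dp": [0,0,0],"angular": [0,0,0]}
    - {"hand": 0,"dp": [0,0,0],"angular": [0,0,0]}
    - {"hand": 0,"dp": [0,0,0],"angular": [0,0,0]}
    - {"hand": 0,"dp": [0,0,0],"angular": [0,0,0]}

```text
time_s: 3.43
eef_pos: [0.4869, 0.062, 0.0375]
eef_rot: [1.548, 2.733, 0.0]
contact_force: [-3.2, -1.7, 8.7]
gripper_width: 0.0392
grip_force: 70.2
```

>>> move_arm:
  plan:
    - {"hand": 0,"dp": [0,0,-0.005],"angular": [0,0,0]}
    - {"hand": 0,"dp": [0,0,-0.012],"angular": [0,0,0]}
    - {"hand": 0,"dp": [0,0,-0.018],"angular": [0,0,0]}
    - {"hand": 0,"dp": [0,0,-0.018],"angular": [0,0,0]}
    - {"hand": 0,"dp": [0,0,-0.018],"angular": [0,0,0]}
    - {"hand": 0,"dp": [0,0,-0.015],"angular": [0,0,0]}
    - {"hand": 0,"dp": [0,0,-0.01],"angular": [0,0,0]}
    - {"hand": 0,"dp": [0,0,-0.004],"angular": [0,0,0]}
    - {"hand": 0,"dp": [0,0,0],"angular": [0,0,0]}
    - {"hand": 0,"dp": [0,0,0],"angular": [0,0,0]}
    - {"hand": 0,"dp": [0,0,0],"angular": [0,0,0]}
    - {"hand": 0,"dp": [0,0,0],"angular": [0,0,0]}

```text
time_s: 4.43
eef_pos: [0.4862, 0.0621, 0.1354]
eef_rot: [-1.548, -2.732, 0.001]
contact_force: [-0.2, -0.7, -7.2]
gripper_width: 0.039
grip_force: 72.4
```

```bash
python3 to.py 0.509 0.271 0.138;python3 to.py 0.563 -0.280 0.138
python3 - <<'E'
from rig import vision
import cv2
p,_=vision.capture("side"); cv2.imwrite("pics/lift.png",p[:,:,::-1])
E
```

```text
t 4.43 pos [0.4862 0.0621 0.1354] dtool [ 0.1675  0.127  -0.0026] yaw 30.9 zax [-0.002  0.    -1.   ] F [-0.24 -0.69 -7.16] grip 72.43207555264235 0.038995003040909484 q [-0.11  0.34  1.73 -0.    1.07 -0.65]
t 4.43 pos [0.4862 0.0621 0.1354] dtool [-0.3329 -0.11   -0.0028] yaw 30.9 zax [-0.002  0.    -1.   ] F [-0.24 -0.69 -7.16] grip 72.43207555264235 0.038995003040909484 q [-0.11  0.34  1.73 -0.    1.07 -0.65]
```

View pics/lift.png

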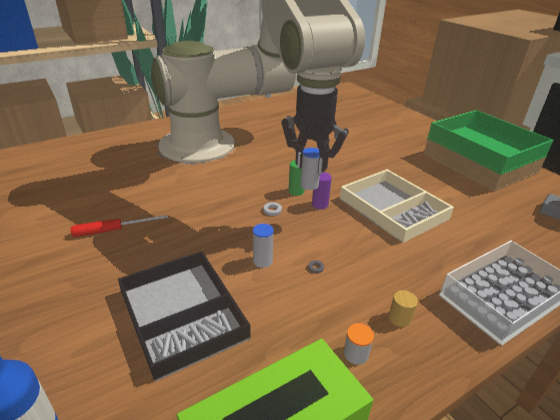

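The post is lifted upright at pixel (310,170). The reading of −7.2 N makes it the solid one, so it goes in the black tray.

>>> move_arm:
  plan:
    - {"hand": 0,"dp": [-0.01,-0.003,-0.015],"angular": [0,0,0]}
    - {"hand": 0,"dp": [-0.02,-0.007,-0.015],"angular": [0,0,0]}
    - {"hand": 0,"dp": [-0.03,-0.01,-0.01],"angular": [0,0,0]}
    - {"hand": 0,"dp": [-0.03,-0.01,0],"angular": [0,0,0]}
    - {"hand": 0,"dp": [-0.03,-0.01,0],"angular": [0,0,0]}
    - {"hand": 0,"dp": [-0.03,-0.01,0],"angular": [0,0,0]}
    - {"hand": 0,"dp": [-0.03,-0.01,0],"angular": [0,0,0]}
    - {"hand": 0,"dp": [-0.03,-0.01,0],"angular": [0,0,0]}
    - {"hand": 0,"dp": [-0.03,-0.01,0],"angular": [0,0,0]}
    - {"hand": 0,"dp": [-0.03,-0.01,0],"angular": [0,0,0]}
    - {"hand": 0,"dp": [-0.03,-0.01,0],"angular": [0,0,0]}
    - {"hand": 0,"dp": [-0.02,-0.007,0],"angular": [0,0,0]}

```text
time_s: 5.48
eef_pos: [0.5593, -0.2702, 0.1753]
eef_rot: [-1.55, -2.732, 0.001]
contact_force: [-0.6, 0.6, -6.8]
gripper_width: 0.0392
grip_force: 73.3
```

>>> move_arm:
  plan:
    - {"hand": 0,"dp": [-0.01,-0.003,0],"angular": [0,0,0]}
    - {"hand": 0,"dp": [-0.003,0,0],"angular": [0,0,0]}
    - {"hand": 0,"dp": [0,0,0],"angular": [0,0,0]}
    - {"hand": 0,"dp": [0,0,0],"angular": [0,0,0]}

```text
time_s: 5.82
eef_pos: [0.5635, -0.2789, 0.176]
eef_rot: [-1.547, -2.733, -0.001]
contact_force: [-0.5, 0.6, -7.5]
gripper_width: 0.0389
grip_force: 73.3
```

```bash
python3 to.py 0.563 -0.280 0.0415
```

```text
t 5.82 pos [ 0.5635 -0.2789  0.176 ] dtool [-0.0009 -0.001   0.1345] yaw 31.0 zax [-0.001  0.001 -1.   ] F [-0.52  0.56 -7.53] grip 73.27553518116474 0.038874491204875024 q [-0.65  0.59  1.23  0.    1.32 -1.19]
```

Descend 130 mm, then creep to contact.

>>> move_arm:
  plan:
    - {"hand": 0,"dp": [0,0,0.01],"angular": [0,0,0]}
    - {"hand": 0,"dp": [0,0,0.02],"angular": [0,0,0]}
    - {"hand": 0,"dp": [0,0,0.02],"angular": [0,0,0]}
    - {"hand": 0,"dp": [0,0,0.02],"angular": [0,0,0]}
    - {"hand": 0,"dp": [0,0,0.02],"angular": [0,0,0]}
    - {"hand": 0,"dp": [0,0,0.015],"angular": [0,0,0]}
    - {"hand": 0,"dp": [0,0,0.01],"angular": [0,0,0]}
    - {"hand": 0,"dp": [0,0,0.006],"angular": [0,0,0]}
    - {"hand": 0,"dp": [0,0,0.004],"angular": [0,0,0]}
    - {"hand": 0,"dp": [0,0,0.003],"angular": [0,0,0]}
    - {"hand": 0,"dp": [0,0,0.002],"angular": [0,0,0]}
    - {"hand": 0,"dp": [0,0,0],"angular": [0,0,0]}

```text
time_s: 6.82
eef_pos: [0.5636, -0.2801, 0.0465]
eef_rot: [1.548, 2.733, -0.0]
contact_force: [0.0, 0.7, -8.3]
gripper_width: 0.0392
grip_force: 73.2
```

>>> move_arm:
  plan:
    - {"hand": 0,"dp": [0,0,0.001],"angular": [0,0,0]}
    - {"hand": 0,"dp": [0,0,0.001],"angular": [0,0,0]}
    - {"hand": 0,"dp": [0,0,0.001],"angular": [0,0,0]}
    - {"hand": 0,"dp": [0,0,0.001],"angular": [0,0,0]}
    - {"hand": 0,"dp": [0,0,0],"angular": [0,0,0]}

```text
time_s: 7.23
eef_pos: [0.5634, -0.2801, 0.0421]
eef_rot: [-1.548, -2.733, -0.0]
contact_force: [0.2, -0.2, -6.9]
gripper_width: 0.0392
grip_force: 73.3
```

>>> move_arm:
  plan:
    - {"hand": 0,"dp": [0,0,0.001],"angular": [0,0,0]}
    - {"hand": 0,"dp": [0,0,0.001],"angular": [0,0,0]}
    - {"hand": 0,"dp": [0,0,0],"angular": [0,0,0]}

```text
time_s: 7.48
eef_pos: [0.5637, -0.2804, 0.0416]
eef_rot: [1.548, 2.733, -0.001]
contact_force: [-3.3, 2.0, 3.8]
gripper_width: 0.039
grip_force: 74.0
```

Contact (force reversed to +3.8 N). Release, then rise.

>>> move_arm:
  plan:
    - {"hand": 0.55,"dp": [0,0,0],"angular": [0,0,0]}
    - {"hand": 0.6,"dp": [0,0,0],"angular": [0,0,0]}
    - {"hand": 0.7,"dp": [0,0,0],"angular": [0,0,0]}
    - {"hand": 0.8,"dp": [0,0,0],"angular": [0,0,0]}
    - {"hand": 0.8,"dp": [0,0,0],"angular": [0,0,0]}
    - {"hand": 0.8,"dp": [0,0,0],"angular": [0,0,0]}
    - {"hand": 0.8,"dp": [0,0,-0.01],"angular": [0,0,0]}
    - {"hand": 0.8,"dp": [0,0,-0.02],"angular": [0,0,0]}
    - {"hand": 0.8,"dp": [0,0,-0.025],"angular": [0,0,0]}
    - {"hand": 0.8,"dp": [0,0,-0.025],"angular": [0,0,0]}
    - {"hand": 1,"dp": [0,0,-0.025],"angular": [0,0,0]}
    - {"hand": 1,"dp": [0,0,-0.01],"angular": [0,0,0]}

```text
time_s: 8.48
eef_pos: [0.5645, -0.2808, 0.1598]
eef_rot: [1.545, 2.728, -0.001]
contact_force: [0.5, 0.6, -0.5]
gripper_width: 0.0856
grip_force: 0.0
```

```bash
python3 to.py 0.551 -0.091 0.14
```

```text
t 8.48 pos [ 0.5645 -0.2808  0.1598] dtool [0.1698 0.086  0.019 ] yaw 30.9 zax [ 0.005 -0.004 -1.   ] F [ 0.46  0.6  -0.47] grip 0.0 0.08555030620781413 q [-0.65  0.6   1.26 -0.    1.28 -1.19]
```

>>> move_arm:
  plan:
    - {"hand": 1,"dp": [0.012,0.006,0],"angular": [0,0,0]}
    - {"hand": 1,"dp": [0.025,0.013,0],"angular": [0,0,0]}
    - {"hand": 1,"dp": [0.03,0.015,0],"angular": [0,0,0]}
    - {"hand": 1,"dp": [0.03,0.015,0.005],"angular": [0,0,0]}
    - {"hand": 1,"dp": [0.03,0.015,0.005],"angular": [0,0,0]}
    - {"hand": 1,"dp": [0.025,0.013,0.005],"angular": [0,0,0]}
    - {"hand": 1,"dp": [0.012,0.006,0.005],"angular": [0,0,0]}
    - {"hand": 1,"dp": [0.005,0.002,0],"angular": [0,0,0]}
    - {"hand": 1,"dp": [0,0,0],"angular": [0,0,0]}
    - {"hand": 1,"dp": [0,0,0],"angular": [0,0,0]}

```text
time_s: 9.32
eef_pos: [0.5496, -0.0922, 0.1351]
eef_rot: [1.549, 2.733, -0.0]
contact_force: [0.3, -0.9, 0.7]
gripper_width: 0.0853
grip_force: 0.0
```

```bash
python3 to.py 0.551 -0.091 0.037
```

```text
t 9.32 pos [ 0.5496 -0.0922  0.1351] dtool [0.0003 0.0019 0.0981] yaw 30.9 zax [-0. -0. -1.] F [ 0.28 -0.88  0.67] grip 0.0 0.0853328446915725 q [-0.38  0.47  1.53 -0.    1.14 -0.92]
```

>>> move_arm:
  plan:
    - {"hand": 1,"dp": [0,0.002,0.014],"angular": [0,0,0]}
    - {"hand": 1,"dp": [0,0,0.02],"angular": [0,0,0]}
    - {"hand": 1,"dp": [0,0,0.02],"angular": [0,0,0]}
    - {"hand": 1,"dp": [0,0,0.02],"angular": [0,0,0]}
    - {"hand": 1,"dp": [0,0,0.014],"angular": [0,0,0]}
    - {"hand": 1,"dp": [0,0,0.01],"angular": [0,0,0]}
    - {"hand": 1,"dp": [0,0,0],"angular": [0,0,0]}
    - {"hand": 0,"dp": [0,0,0],"angular": [0,0,0]}
    - {"hand": 0,"dp": [0,0,0],"angular": [0,0,0]}
    - {"hand": 0,"dp": [0,0,0],"angular": [0,0,0]}
    - {"hand": 0,"dp": [0,0,0],"angular": [0,0,0]}
    - {"hand": 0,"dp": [0,0,0],"angular": [0,0,0]}

```text
time_s: 10.32
eef_pos: [0.5517, -0.0907, 0.0384]
eef_rot: [1.547, 2.732, -0.0]
contact_force: [-2.3, -1.2, 5.4]
gripper_width: 0.0397
grip_force: 70.0
```

>>> move_arm:
  plan:
    - {"hand": 0,"dp": [0,0,0],"angular": [0,0,0]}
    - {"hand": 0,"dp": [0,0,0],"angular": [0,0,0]}
    - {"hand": 0,"dp": [0,0,0],"angular": [0,0,0]}

```text
time_s: 10.57
eef_pos: [0.5516, -0.0908, 0.0384]
eef_rot: [1.547, 2.732, -0.0]
contact_force: [-2.4, -0.4, 5.5]
gripper_width: 0.0389
grip_force: 70.0
```

>>> move_arm:
  plan:
    - {"hand": 0,"dp": [0,0,-0.005],"angular": [0,0,0]}
    - {"hand": 0,"dp": [0,0,-0.012],"angular": [0,0,0]}
    - {"hand": 0,"dp": [0,0,-0.02],"angular": [0,0,0]}
    - {"hand": 0,"dp": [0,0,-0.025],"angular": [0,0,0]}
    - {"hand": 0,"dp": [0,0,-0.025],"angular": [0,0,0]}
    - {"hand": 0,"dp": [0,0,-0.025],"angular": [0,0,0]}
    - {"hand": 0,"dp": [0,0,-0.018],"angular": [0,0,0]}
    - {"hand": 0,"dp": [0,0,-0.008],"angular": [0,0,0]}
    - {"hand": 0,"dp": [0,0,0],"angular": [0,0,0]}
    - {"hand": 0,"dp": [0,0,0],"angular": [0,0,0]}
    - {"hand": 0,"dp": [0,0,0],"angular": [0,0,0]}
    - {"hand": 0,"dp": [0,0,0],"angular": [0,0,0]}

```text
time_s: 11.57
eef_pos: [0.5507, -0.0902, 0.1739]
eef_rot: [-1.547, -2.731, 0.001]
contact_force: [0.7, -0.6, -3.0]
gripper_width: 0.0388
grip_force: 70.8
```

```bash
python3 to.py 0.509 0.271 0.176
```

```text
t 11.57 pos [ 0.5507 -0.0902  0.1739] dtool [ 0.3313  0.15   -0.0017] yaw 30.9 zax [-0.002  0.001 -1.   ] F [ 0.71 -0.62 -2.96] grip 70.75313251465559 0.03883509384960073 q [-0.37  0.44  1.48 -0.    1.23 -0.91]
```

The reading is −3.0 N, so this is the hollow one and it goes in the cream tray.

>>> move_arm:
  plan:
    - {"hand": 0,"dp": [0.01,0.005,0],"angular": [0,0,0]}
    - {"hand": 0,"dp": [0.02,0.009,0],"angular": [0,0,0]}
    - {"hand": 0,"dp": [0.03,0.013,0],"angular": [0,0,0]}
    - {"hand": 0,"dp": [0.03,0.014,0],"angular": [0,0,0]}
    - {"hand": 0,"dp": [0.03,0.014,0],"angular": [0,0,0]}
    - {"hand": 0,"dp": [0.03,0.014,0],"angular": [0,0,0]}
    - {"hand": 0,"dp": [0.03,0.014,0],"angular": [0,0,0]}
    - {"hand": 0,"dp": [0.03,0.014,0],"angular": [0,0,0]}
    - {"hand": 0,"dp": [0.03,0.014,0],"angular": [0,0,0]}
    - {"hand": 0,"dp": [0.03,0.014,0],"angular": [0,0,0]}
    - {"hand": 0,"dp": [0.03,0.013,0],"angular": [0,0,0]}
    - {"hand": 0,"dp": [0.02,0.008,0],"angular": [0,0,0]}

```text
time_s: 12.57
eef_pos: [0.5105, 0.2624, 0.1747]
eef_rot: [-1.545, -2.734, 0.0]
contact_force: [0.4, 0.3, -2.9]
gripper_width: 0.0389
grip_force: 70.7
```

>>> move_arm:
  plan:
    - {"hand": 0,"dp": [0.008,0.003,0],"angular": [0,0,0]}
    - {"hand": 0,"dp": [0.003,0.001,0],"angular": [0,0,0]}
    - {"hand": 0,"dp": [0,0,0],"angular": [0,0,0]}
    - {"hand": 0,"dp": [0,0,0],"angular": [0,0,0]}

```text
time_s: 12.9
eef_pos: [0.5098, 0.2697, 0.1751]
eef_rot: [-1.549, -2.733, 0.001]
contact_force: [0.8, -0.1, -3.4]
gripper_width: 0.0389
grip_force: 70.7
```

```bash
python3 to.py 0.509 0.271 0.0424
```

```text
t 12.9 pos [0.5098 0.2697 0.1751] dtool [0.0015 0.     0.1327] yaw 30.9 zax [-0. -0. -1.] F [ 0.76 -0.09 -3.37] grip 70.73503118008375 0.03890488930322499 q [ 0.28  0.47  1.42 -0.    1.25 -0.26]
```

>>> move_arm:
  plan:
    - {"hand": 0,"dp": [0,0,0.01],"angular": [0,0,0]}
    - {"hand": 0,"dp": [0,0,0.02],"angular": [0,0,0]}
    - {"hand": 0,"dp": [0,0,0.02],"angular": [0,0,0]}
    - {"hand": 0,"dp": [0,0,0.02],"angular": [0,0,0]}
    - {"hand": 0,"dp": [0,0,0.02],"angular": [0,0,0]}
    - {"hand": 0,"dp": [0,0,0.015],"angular": [0,0,0]}
    - {"hand": 0,"dp": [0,0,0.01],"angular": [0,0,0]}
    - {"hand": 0,"dp": [0,0,0.006],"angular": [0,0,0]}
    - {"hand": 0,"dp": [0,0,0.004],"angular": [0,0,0]}
    - {"hand": 0,"dp": [0,0,0.003],"angular": [0,0,0]}
    - {"hand": 0,"dp": [0,0,0.002],"angular": [0,0,0]}
    - {"hand": 0,"dp": [0,0,0],"angular": [0,0,0]}

```text
time_s: 13.9
eef_pos: [0.5098, 0.2706, 0.0455]
eef_rot: [1.548, 2.733, 0.0]
contact_force: [-0.9, 0.1, -3.1]
gripper_width: 0.0385
grip_force: 70.7
```

>>> move_arm:
  plan:
    - {"hand": 0,"dp": [0,0,0.001],"angular": [0,0,0]}
    - {"hand": 0,"dp": [0,0,0.001],"angular": [0,0,0]}
    - {"hand": 0,"dp": [0,0,0],"angular": [0,0,0]}

```text
time_s: 14.15
eef_pos: [0.5098, 0.2706, 0.0434]
eef_rot: [1.548, 2.733, 0.0]
contact_force: [-0.1, -0.2, -2.8]
gripper_width: 0.0388
grip_force: 70.7
```

>>> move_arm:
  plan:
    - {"hand": 0,"dp": [0,0,0.001],"angular": [0,0,0]}
    - {"hand": 0,"dp": [0,0,0.001],"angular": [0,0,0]}
    - {"hand": 0,"dp": [0,0,0],"angular": [0,0,0]}

```text
time_s: 14.4
eef_pos: [0.5099, 0.2707, 0.0424]
eef_rot: [1.548, 2.733, 0.001]
contact_force: [-3.8, -1.6, 7.4]
gripper_width: 0.0387
grip_force: 71.6
```

Contact. Release and rise.

>>> move_arm:
  plan:
    - {"hand": 0.55,"dp": [0,0,0],"angular": [0,0,0]}
    - {"hand": 0.6,"dp": [0,0,0],"angular": [0,0,0]}
    - {"hand": 0.7,"dp": [0,0,0],"angular": [0,0,0]}
    - {"hand": 0.8,"dp": [0,0,0],"angular": [0,0,0]}
    - {"hand": 0.8,"dp": [0,0,0],"angular": [0,0,0]}
    - {"hand": 0.8,"dp": [0,0,0],"angular": [0,0,0]}
    - {"hand": 0.8,"dp": [0,0,-0.01],"angular": [0,0,0]}
    - {"hand": 0.8,"dp": [0,0,-0.02],"angular": [0,0,0]}
    - {"hand": 0.8,"dp": [0,0,-0.025],"angular": [0,0,0]}
    - {"hand": 0.8,"dp": [0,0,-0.03],"angular": [0,0,0]}
    - {"hand": 0.8,"dp": [0,0,-0.03],"angular": [0,0,0]}
    - {"hand": 0.8,"dp": [0,0,-0.03],"angular": [0,0,0]}

```text
time_s: 15.4
eef_pos: [0.5095, 0.2706, 0.1886]
eef_rot: [1.548, 2.733, 0.001]
contact_force: [0.4, 0.7, -0.6]
gripper_width: 0.0686
grip_force: 0.0
```

>>> move_arm:
  plan:
    - {"hand": 0.8,"dp": [-0.02,-0.03,0],"angular": [0,0,0]}
    - {"hand": 0.8,"dp": [-0.02,-0.03,0],"angular": [0,0,0]}
    - {"hand": 0.8,"dp": [-0.02,-0.03,0],"angular": [0,0,0]}
    - {"hand": 0.8,"dp": [-0.02,-0.03,0],"angular": [0,0,0]}
    - {"hand": 0.8,"dp": [0,0,0],"angular": [0,0,0]}
    - {"hand": 0.8,"dp": [0,0,0],"angular": [0,0,0]}
    - {"hand": 0.8,"dp": [0,0,0],"angular": [0,0,0]}

```text
time_s: 15.98
eef_pos: [0.4484, 0.1406, 0.187]
eef_rot: [1.548, 2.732, 0.002]
contact_force: [0.4, 0.1, -0.4]
gripper_width: 0.0685
grip_force: 0.0
```

Run:
```python
from h import *
for n in("top","side"):
    p,_=vision.capture(n); cv2.imwrite(f"pics/{n}1.png",p[:,:,::-1])
    for c,a in blobs(p,(105,150,80),(122,255,255)): print(n,np.round(c,1),a,np.round(ray(n,c,.084),4))
```

```text
top [413.5 177.7] 204.5 [ 0.5639 -0.2802]
top [534.6 116.6] 777.0 [ 0.7031 -0.5372]
side [  7. 388.] 1826.5 [ 0.6745 -0.5282]
side [168.6 265.8] 267.5 [ 0.5625 -0.2802]
side [387. 172.] 79.0 [0.5098 0.2699]
side [16.  25.5] 1468.0 [-1.5305 -0.3328]
```

View pics/side1.png

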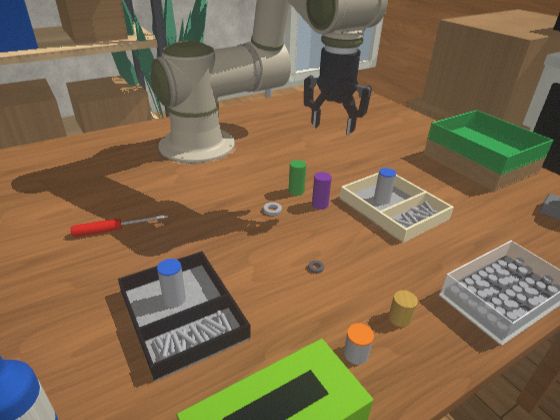

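Both posts stand upright in the centres of the empty bays: black tray top at (169,266), cream tray top at (387,172). The gripper is clear.

```bash
python3 -c "
from rig import workorder
print(workorder.sign_off())"
```

```text
the job is handed in; nothing more can be done
None
```

The solid post (about 7.2 N when lifted) stands in the black tray's empty bay and the hollow one (about 3.0 N) in the cream tray's; both were set down before release, and the job was handed in at about 16 s, though the sign-off returned no verdict.

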